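Set the spring dividers to the drawing and hold them for the lock nut

ROBOT

A 6-joint arm with a two-finger parallel gripper is mounted at the origin on the work surface. World frame = base frame: x ahead of the robot, y to its left, z up, the work surface at z = 0. Lengths are in m, angles in rad, forces in N, time in s.
With the tool pointing down it reaches from about 0.3 to 0.825 m from the base axis. Payload 5.4 kg.
Tool frame: the origin (TCP) lies at the very end of the fingers, on their centre line; the grasp point (between the pads) lies 19 mm behind it; z points along the fingers, y is the line along which they close (so a half turn about z gives the same grasp; the last joint's range is limited). The gripper opens to 92 mm and grips with 3 to 60 N. Pads are 20 mm wide; open, the fingers measure 128 mm over their backs; the gripper's body (75 mm by 189 mm) begins 69 mm behind the grasp point.
Start: joints at [-1.549, 0.158, 1.597, -0, 1.386, -0.21], TCP at [0.132, -0.56, 0.215] pointing down, gripper open.
Joint ranges: [-2.91, 2.91], [-0.94, 2.29], [0.18, 2.7], [-1.29, 4.43], [0.17, 2.64], [-3, 3]. Speed limits (rad/s): [2.57, 2.57, 3.14, 3.14, 3.14, 3.14].

INTERFACE

Orientations are given as a rotation vector (axis times angle).
In Python, from workcell import bot gives the robot as it stands. Calls block until the motion is done:
- bot.goto(position, orientation): joint-space move of the TCP to a pose.
- bot.line_to(position, rot=None, max_speed=0.15): straight line of the TCP; rot=None keeps the orientation; max_speed is the mean speed in m/s.
- bot.set_joints(angles): joint-space move.
- bot.set_gripper(opening, newtons=None): opening from 0.0 (shut) to 1.0 (fully open); newtons is the grip in N (None keeps the last); returns when the fingers have stopped.
- bot.hold(seconds).
- bot.inverse_kinematics(position, orientation): joint angles nearest the present ones, or None.
- bot.read_camera(name): name is "scene" or "side" or "wrist"; returns a dict with "pixels" (384x512x3 uint8, blue, green, red), "fx", "fy", "cx", "cy" (pixels), "R" (3x3) and "t" (3): a world point X has camera coordinates R X + t. Camera axes: x right, y down, z forward; pixel columns grow to the right and rows downward; lengths in m; the calibration is good to about 2 mm. A picture is of the moment at which its call begins. There is no depth.
A pose or a line that the arm cannot do raises bot.MotionError and nothing moves.
- bot.job_done(): hands the job in; it is judged then, once.
Readings, each from a call of its own:
- bot.current_clock(): time.
- bot.current_joints(): joint angles.
- bot.current_joint_vel(): joint speeds.
- bot.current_effort(): joint torques, N m.
- bot.current_ee_pos(): TCP position.
- bot.current_tool_rot(): TCP orientation.
- bot.current_contact_force(): force on the tool from outside, world axes, zero at the start.
- bot.current_ft_torque(): the same for the moment, N m.
- bot.current_opening(): opening from 0.0 (shut) to 1.0 (fully open).
- bot.current_grip_force(): force on a finger pad.
Only numpy, scipy, OpenCV 4.12 (cv2) and the standard library are available. Lean on these libraries where they do the work, as an engineer would, in place of code of your own. Each camera call takes 0.05 s, during which the arm holds its last target. There are 200 camera calls.

TASK

Pick up the spring dividers from their wooden rest by the blue finger pads, carry them over the drawing and squeeze the legs until the two points are just as far apart as the two red lines. Hold them there level, one point over each red line, about 20 to 30 mm above the paper and not touching it, with the gap steady, so that I can run the lock nut up: finish while still holding. Leave everything else on the bench as it is.

Things in the scene. Friction and masses are not known exactly. Their poses are not given: they have to be found in the camera images.
- rest: low wooden tool rest, fixed: base plate 200 x 100 x 8 mm and two cross bars (110 mm long, tops 30 mm above the bench), 136 mm clear between them, with four pegs (to 43 mm high) at the bar ends. Origin under its centre; its x runs across the bars. The dividers lie across both bars, points to the rest's +x (away from the robot)
- pads_mid (a point): midpoint between the two blue finger pads of the dividers, at leg mid height, 35.5 mm above the bench at the start; on leg A. x runs to the points (midway between the legs while open), z up. The pads are on the legs' outer sides, 34 mm long, 18 mm high, about 57 mm apart outside to outside when open; pinch them across y. The mass centre is about 20 mm behind this point
- point_a (a point): tip of leg A (+y leg). Open, it lies 85 mm ahead of pads_mid and 35 mm to +y
- point_b (a point): tip of leg B (-y leg). Open, it lies 85 mm ahead of pads_mid and 35 mm to -y. Points are at leg mid height; the legs' and pads' undersides are 5 and 9 mm lower
- legs (a joint): closing angle of the dividers, rad: 0 open (points 70 mm apart), grows when squeezed, stop at 0.33. Point gap = 377 mm x sin(0.187 - angle/2); 1 mm less between the pads is about 1.85 mm less between the points. A spring pushes the legs apart: each pad needs about 8 N to start moving, 18 N at angle 0.2; let go, they spring fully open
- board: drawing board with paper, fixed, 260 (x) x 220 (y) x 12 mm, origin under its centre. The red lines run along its x, side by side along its y; paper surface 13 mm above the bench. A yellow flower paperweight 46 mm wide, 16 mm high, and a white eraser lie on its far (+x) corners
- red_line_1 (a point): middle of the first red line, on the paper: 52 mm long along x, 4 mm wide, axes as the board's
- red_line_2 (a point): middle of the second red line, alike and parallel, 32 to 54 mm to the -y side of the first. The wanted gap is from middle to middle of the lines
- flower: yellow glazed flower paperweight on the board, 46 mm wide, 16 mm high; leave it alone
- eraser: white eraser 45 x 20 x 12 mm on the board; leave it alone
- pencil: flat green carpenter's pencil 120 x 14 x 7 mm lying along the -y edge of the board; leave it alone
- test_bowl: small blue ceramic bowl, 60 mm diameter, 32 mm high, between the rest and the board; leave it alone
- glaze_jar: small glaze jar, 38 mm diameter, 55 mm high, between the rest and the board; leave it alone
- dividers: bow-spring dividers, steel, 240 mm long, 170 g, lying flat. Origin on the hinge (brass roller) axis at leg mid height, 100 mm behind pads_mid; same axes, fixed to leg A. Two legs 7 mm wide, 10 mm high. A brass screw with lock nut crosses them 62 mm ahead of the origin and stands out 30 mm to -y; 52 mm of bow and stem behind the origin
Mind the look-alikes: they are no part of the job. What is shaped like the dividers but green or purple is not meant.

How it is judged:
On the way:
1. the dividers are lifted off the rest in the fingers (contact force between the fingers and dividers above 2 N and contact force between dividers and rest below 0.05 N and height (world z) of pads_mid above 0.05 m), for 0.2 s.
At the end, for the whole second after the job is handed in: Dividers held in the fingers, level within 11 degrees, touching neither rest nor board; each point over its red line (4 mm sideways, 28 mm along it from its middle, 8 to 50 mm above the paper), point gap equal to the line spacing within 3 mm; tool and legs at rest (contact force between the fingers and dividers above 2 N and contact force between dividers and board below 0.05 N and contact force between dividers and rest below 0.05 N and angle between pads_mid's own z axis and vertical below 0.2 rad and ((y of red_line_2 in the frame of red_line_1 between -0.032 and -0.031 m and distance between point_a and point_b between 0.028 and 0.035 m) or (y of red_line_2 in the frame of red_line_1 between -0.033 and -0.032 m and distance between point_a and point_b between 0.029 and 0.036 m) or (y of red_line_2 in the frame of red_line_1 between -0.034 and -0.033 m and distance between point_a and point_b between 0.03 and 0.037 m) or (y of red_line_2 in the frame of red_line_1 between -0.035 and -0.034 m and distance between point_a and point_b between 0.031 and 0.038 m) or (y of red_line_2 in the frame of red_line_1 between -0.036 and -0.035 m and distance between point_a and point_b between 0.032 and 0.039 m) or (y of red_line_2 in the frame of red_line_1 between -0.037 and -0.036 m and distance between point_a and point_b between 0.033 and 0.04 m) or (y of red_line_2 in the frame of red_line_1 between -0.038 and -0.037 m and distance between point_a and point_b between 0.034 and 0.041 m) or (y of red_line_2 in the frame of red_line_1 between -0.039 and -0.038 m and distance between point_a and point_b between 0.035 and 0.042 m) or (y of red_line_2 in the frame of red_line_1 between -0.04 and -0.039 m and distance between point_a and point_b between 0.036 and 0.043 m) or (y of red_line_2 in the frame of red_line_1 between -0.041 and -0.04 m and distance between point_a and point_b between 0.037 and 0.044 m) or (y of red_line_2 in the frame of red_line_1 between -0.042 and -0.041 m and distance between point_a and point_b between 0.038 and 0.045 m) or (y of red_line_2 in the frame of red_line_1 between -0.043 and -0.042 m and distance between point_a and point_b between 0.039 and 0.046 m) or (y of red_line_2 in the frame of red_line_1 between -0.044 and -0.043 m and distance between point_a and point_b between 0.04 and 0.047 m) or (y of red_line_2 in the frame of red_line_1 between -0.045 and -0.044 m and distance between point_a and point_b between 0.041 and 0.048 m) or (y of red_line_2 in the frame of red_line_1 between -0.046 and -0.045 m and distance between point_a and point_b between 0.042 and 0.049 m) or (y of red_line_2 in the frame of red_line_1 between -0.047 and -0.046 m and distance between point_a and point_b between 0.043 and 0.05 m) or (y of red_line_2 in the frame of red_line_1 between -0.048 and -0.047 m and distance between point_a and point_b between 0.044 and 0.051 m) or (y of red_line_2 in the frame of red_line_1 between -0.049 and -0.048 m and distance between point_a and point_b between 0.045 and 0.052 m) or (y of red_line_2 in the frame of red_line_1 between -0.05 and -0.049 m and distance between point_a and point_b between 0.046 and 0.053 m) or (y of red_line_2 in the frame of red_line_1 between -0.051 and -0.05 m and distance between point_a and point_b between 0.047 and 0.054 m) or (y of red_line_2 in the frame of red_line_1 between -0.052 and -0.051 m and distance between point_a and point_b between 0.048 and 0.055 m) or (y of red_line_2 in the frame of red_line_1 between -0.053 and -0.052 m and distance between point_a and point_b between 0.049 and 0.056 m) or (y of red_line_2 in the frame of red_line_1 between -0.054 and -0.053 m and distance between point_a and point_b between 0.05 and 0.057 m) or (y of red_line_2 in the frame of red_line_1 between -0.055 and -0.054 m and distance between point_a and point_b between 0.051 and 0.058 m)) and ((y of point_a in the frame of red_line_1 between -0.004 and 0.004 m and x of point_a in the frame of red_line_1 between -0.028 and 0.028 m and z of point_a in the frame of red_line_1 between 0.008 and 0.05 m and y of point_b in the frame of red_line_2 between -0.004 and 0.004 m and x of point_b in the frame of red_line_2 between -0.028 and 0.028 m and z of point_b in the frame of red_line_2 between 0.008 and 0.05 m) or (y of point_b in the frame of red_line_1 between -0.004 and 0.004 m and x of point_b in the frame of red_line_1 between -0.028 and 0.028 m and z of point_b in the frame of red_line_1 between 0.008 and 0.05 m and y of point_a in the frame of red_line_2 between -0.004 and 0.004 m and x of point_a in the frame of red_line_2 between -0.028 and 0.028 m and z of point_a in the frame of red_line_2 between 0.008 and 0.05 m)) and linear speed of dividers below 0.02 m/s and velocity of joint legs between -0.06 and 0.06 rad/s); the arm keeps its last pose, push and grip.
It fails at once if something else on the bench was moved by more than 20 mm (distance of any of flower, eraser, pencil, glaze_jar, test_bowl from where it was at the start of the episode above 0.02 m).
It fails at once if the dividers were pressed on the drawing (contact force between dividers and board above 3 N).
It also fails if it takes over 45 s, if anything falls off the work surface, if the arm or the gripper's body presses on something with over 40 N, if the wrist force passes 120 N, or if a joint passes its speed limit or range.

## Working session

There is one attempt and no reset: what is moved stays moved. The work goes in short steps, each a Python script; the robot and the scene stay as the last script left them, time stands still between calls to the robot, and variables do not carry over. Pictures are saved under pics/ and viewed, at most 10 in all, crops included, and the job is handed in when it is done.

```bash
mkdir -p pics; ls
cat > h.py <<'E'
import numpy as np, cv2
from workcell import bot
def shot(cam,name):
    c=bot.read_camera(cam); cv2.imwrite(f'pics/{name}.png',c['pixels']); np.savez(f'pics/{name}.npz',**c); return c
def load(name): return dict(np.load(f'pics/{name}.npz'))
def ray(c,uv,z):
    d=np.array([(uv[0]-c['cx'])/c['fx'],(uv[1]-c['cy'])/c['fy'],1.0]); R=c['R']; o=-R.T@c['t']; w=R.T@d
    return o+w*(z-o[2])/w[2]
def proj(c,X):
    p=c['R']@np.asarray(X)+c['t']; return np.array([c['fx']*p[0]/p[2]+c['cx'],c['fy']*p[1]/p[2]+c['cy']])
E
python3 - <<'E'
from h import *
a=shot('scene','s0');b=shot('side','d0');w=shot('wrist','w0')
for c in (a,b,w): print((-c['R'].T@c['t']).round(3), c['fx'], c['R'][2].round(2))
cv2.imwrite('pics/m0.png',cv2.resize(np.vstack([a['pixels'],b['pixels']]),None,fx=.78,fy=.78))
print(bot.current_clock())
E
```

```text
pics
[ 0.934 -0.563  0.617] 394.04112844218565 [-0.48  0.6  -0.63]
[0.41  0.674 0.647] 415.9019287756651 [ 0.1  -0.76 -0.64]
[ 0.21  -0.542  0.384] 265.95937346716414 [-0.27 -0.06 -0.96]
0.15
```

View pics/s0.png

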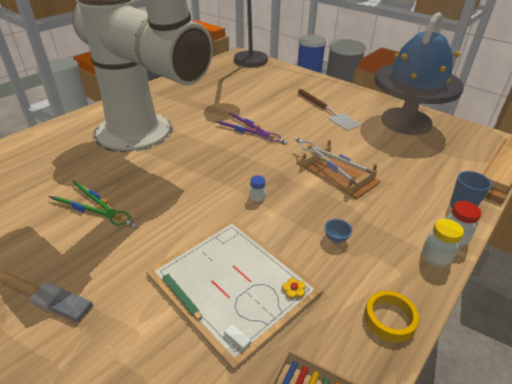

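View pics/d0.png

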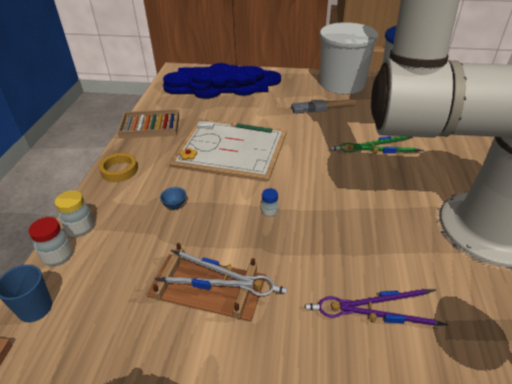

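The scene picture shows the steel dividers on the rest at about (340,165), with the board at (235,290) and the red lines at (242,273) and (220,289). In the side picture the pads are at (211,262) and (201,283), and the lines are at (232,139) and (230,151).

```bash
cat >> h.py <<'E'
def blobs(img,kind,box=None,amin=8):
    h=cv2.cvtColor(img,cv2.COLOR_BGR2HSV); H,S,V=[h[...,i].astype(int) for i in range(3)]
    if kind=='blue': m=(H>100)&(H<125)&(S>150)&(V>50)
    if kind=='red': m=((H<6)|(H>174))&(S>150)&(V>80)
    m=m.astype(np.uint8)
    if box: k=np.zeros_like(m); k[box[1]:box[3],box[0]:box[2]]=1; m*=k
    n,l,st,ce=cv2.connectedComponentsWithStats(m)
    return [(ce[i],st[i][4],cv2.minAreaRect(np.argwhere(l==i)[:,::-1].astype(np.float32))) for i in range(1,n) if st[i][4]>=amin]
E
python3 - <<'E'
from h import *
for n,bb,rb in (('s0',(290,130,390,200),(190,250,270,310)),('d0',(150,240,290,310),(215,130,250,160))):
    c=load(n)
    print(n)
    for kind,box,z in (('blue',bb,.038),('red',rb,.013)):
        for b in blobs(c['pixels'],kind,box): print(kind,b[0].round(1),b[1],ray(c,b[0],z).round(4))
E
```

```text
s0
red [217. 286.] 11 [ 0.5949 -0.253   0.013 ]
d0
blue [210.5 261. ] 43 [0.5686 0.1911 0.038 ]
blue [200.7 283.6] 125 [0.5751 0.2429 0.038 ]
```

```bash
cat >> h.py <<'E'
from scipy.spatial.transform import Rotation as Ro
def rot(yaw):
    "tool pointing down, tool -y/+y across the dividers whose x axis is at yaw; tool x sign as at the start"
    x=np.array([np.cos(yaw),np.sin(yaw),0])*SX; z=np.array([0,0,-1.]); return Ro.from_matrix(np.c_[x,np.cross(z,x),z]).as_rotvec()
SX=1
E
python3 - <<'E'
import h
from h import *
M=Ro.from_rotvec(bot.current_tool_rot()).as_matrix(); print(M.round(2))
h.SX=1 if M[0,0]>0 else -1; print(h.SX)
bot.goto([0.55,-0.24,0.25],rot(0)); w1=shot('wrist','w1'); print(bot.current_joints(),bot.current_clock())
bot.goto([0.56,0.217,0.22],rot(-.12)); w2=shot('wrist','w2'); print(np.round(bot.current_joints(),2),bot.current_clock())
cv2.imwrite('pics/m1.png',cv2.resize(np.hstack([w1['pixels'],w2['pixels']]),(800,300)))
for c,k,z in ((w1,'red',.013),(w2,'blue',.0355)):
    for b in blobs(c['pixels'],k,None,30): print(k,b[0].round(1),b[1],ray(c,b[0],z).round(4),[ray(c,p,z)[:2].round(3).tolist() for p in cv2.boxPoints(b[2])])
E
```

```text
[[ 0.97  0.23 -0.  ]
 [ 0.23 -0.97  0.  ]
 [ 0.   -0.   -1.  ]]
1
[-6.14164290e-01  2.01480810e-01  1.47841912e+00 -2.13783902e-04
  1.46189296e+00  9.58000102e-01] 2.1083
[ 0.17  0.22  1.52 -0.    1.41  1.86] 3.8333
red [197.6  55.4] 76 [ 0.7113 -0.1663  0.013 ] [[0.717, -0.16], [0.717, -0.173], [0.705, -0.172], [0.705, -0.16]]
red [226.2 129.4] 70 [ 0.6116 -0.2028  0.013 ] [[0.587, -0.198], [0.635, -0.204], [0.635, -0.207], [0.587, -0.201]]
red [261.6 134. ] 71 [ 0.6047 -0.2555  0.013 ] [[0.58, -0.251], [0.629, -0.257], [0.629, -0.26], [0.579, -0.254]]
blue [234.3 167.6] 104 [0.5777 0.2379 0.0355] [[0.594, 0.24], [0.593, 0.234], [0.562, 0.236], [0.562, 0.242]]
blue [270.9 168.5] 111 [0.5704 0.1889 0.0355] [[0.555, 0.195], [0.588, 0.188], [0.586, 0.182], [0.554, 0.189]]
blue [412.4 218.5] 583 [ 0.4736 -0.0042  0.0355] [[0.478, 0.022], [0.502, -0.002], [0.47, -0.031], [0.444, -0.006]]
blue [279.7 346.7] 80 [0.269  0.2054 0.0355] [[0.289, 0.212], [0.29, 0.205], [0.249, 0.199], [0.248, 0.206]]
blue [253.3 349.2] 48 [0.2693 0.2498 0.0355] [[0.286, 0.25], [0.286, 0.245], [0.255, 0.249], [0.255, 0.254]]
```

View pics/m1.png

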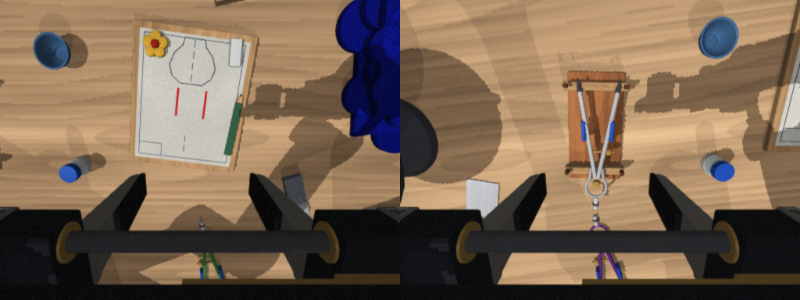

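The wrist views show the red lines at (226,129) and (262,134), running along yaw ≈ -0.125 rad and about 53 mm apart. The pads are at (234,168) and (271,168). Next I'll take one closer look, then grasp.

Run:
```python
from h import *
bot.line_to([0.574,0.214,0.14],rot(-.14)); c=shot('wrist','w3')
bs=sorted([b for b in blobs(c['pixels'],'blue',None,60) if np.hypot(*(ray(c,b[0],.04)[:2]-[.574,.214]))<.06],key=lambda b:-b[1])[:2]
P=sorted([ray(c,b[0],.040)[:2] for b in bs],key=lambda p:-p[1])
print([(b[0].round(1),b[1]) for b in bs],P)
m=(P[0]+P[1])/2; d=P[0]-P[1]; yaw=np.arctan2(-d[0],d[1]); print(m,np.hypot(*d),yaw)
v=c['pixels'].copy()
X=np.array([np.cos(yaw),np.sin(yaw)]);Y=np.array([-X[1],X[0]])
for q in (m+.085*X+.035*Y,m+.085*X-.035*Y,m-.1*X,m): cv2.circle(v,tuple(int(i) for i in proj(c,[*q,.0355])),3,(0,0,255),1)
cv2.imwrite('pics/w3m.png',v)
```

```text
[(array([275.3, 195.2]), np.int32(182)), (array([229.3, 194.8]), np.int32(170))] [array([0.57876705, 0.23755297]), array([0.5714335 , 0.18926189])]
[0.57510027 0.21340743] 0.048844745792681596 -0.15070992812061745
```

View pics/w3m.png

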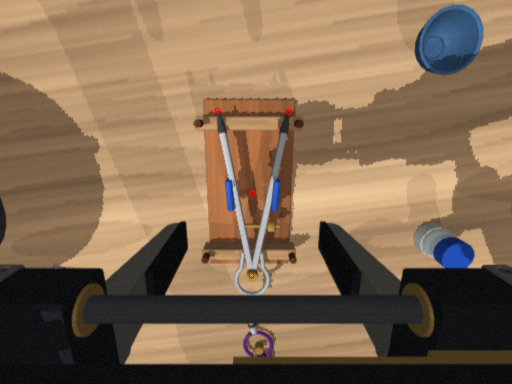

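The overlay fits: the predicted tips land at (218,112) and (288,114) and the hinge at (251,273), all on the tool. Grasping now.

Run:
```python
from h import *
y=-.15; m=[.575,.2134]
bot.line_to([*m,.08],rot(y)); bot.line_to([*m,.0165],max_speed=.1)
print(bot.current_contact_force())
bot.set_gripper(.56,40); print(bot.current_opening(),bot.current_grip_force(),bot.current_contact_force())
bot.line_to([*m,.14],max_speed=.1); bot.hold(.3)
print(bot.current_opening(),bot.current_grip_force(),bot.current_contact_force(),bot.current_clock())
shot('wrist','w4')
```

```text
[ 0.29387303 -0.09257802  0.39791967]
0.5621017418280758 10.056471526622772 [ 0.10241412 -0.05256135  0.54708435]
0.5582508102912178 9.442736953496933 [ 0.51553444  0.36167189 -1.03279391] 8.325
```

View pics/w4.png

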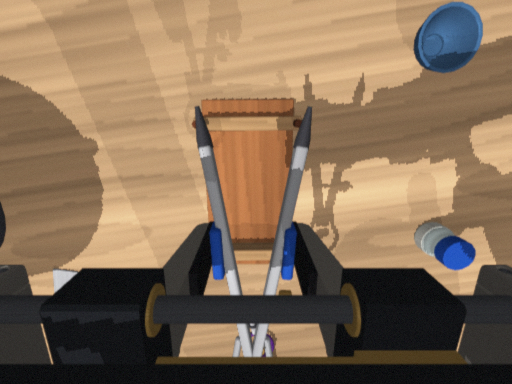

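The dividers are held, with the tips at (198,108) and (309,109). Next I'll carry them over the board and measure tips and lines together.

```bash
cat >> h.py <<'E'
def tips(c,z,bot_pos,yaw,gap):
    "tips: topmost dark pixels near their predicted places"
    X=np.array([np.cos(yaw),np.sin(yaw)]);Y=np.array([-X[1],X[0]]); out=[]
    g=c['pixels'].max(2)
    for s in (1,-1):
        u,v=proj(c,[*(np.array(bot_pos[:2])+.085*X+s*gap/2*Y),z]); r=20
        x0,y0=int(u-r),int(v-r); w=g[y0:y0+2*r,x0:x0+2*r]<75
        n,l,st,ce=cv2.connectedComponentsWithStats(w.astype(np.uint8)); i=1+np.argmax(st[1:,4])
        p=np.argwhere(l==i); t=p[p[:,0]<p[:,0].min()+2].mean(0); out.append(np.array([x0+t[1],y0+t[0]]))
    return out
E
python3 - <<'E'
from h import *
c=load('w4'); T=tips(c,.159,[.575,.2134],-.15,.06); print(T)
P=[ray(c,t,.159)[:2] for t in T]; print(P,np.hypot(*(P[0]-P[1])),(sum(P)/2-[.575,.2134])@[np.cos(.15),-np.sin(.15)])
yaw=-.125; X=np.array([np.cos(yaw),np.sin(yaw)]); q=np.array([.6082,-.2292])-.085*X
bot.goto([*q,.14],rot(yaw)); bot.line_to([*q,.08]); bot.set_gripper(.52,40); bot.hold(.3); c=shot('wrist','w5')
print(bot.current_opening(),bot.current_grip_force(),bot.current_clock())
T=tips(c,.099,q,yaw,.053); P=[ray(c,t,.099)[:2] for t in T]; print(T,P,np.hypot(*(P[0]-P[1])))
for b in blobs(c['pixels'],'red',None,30): print(b[0].round(1),b[1],ray(c,b[0],.013).round(4),[ray(c,p,.013)[:2].round(3).tolist() for p in cv2.boxPoints(b[2])])
E
```

```text
[array([197.8, 107.6]), array([309.28571429, 107.57142857])]
[array([0.6633146, 0.2291298]), array([0.65426478, 0.16967939])] 0.06013527410332682 0.08494026572627153
0.5219783992413268 10.995300114154816 11.1417
[array([202.71428571, 107.57142857]), array([303.4, 107.8])] [array([ 0.6115994 , -0.20327389]), array([ 0.60461637, -0.25730909])] 0.05448454113772702
[220.1 110.7] 252 [ 0.6118 -0.2027  0.013 ] [[0.636, -0.204], [0.636, -0.207], [0.586, -0.201], [0.586, -0.198]]
[282.5 110.9] 267 [ 0.605  -0.2554  0.013 ] [[0.579, -0.25], [0.629, -0.257], [0.629, -0.26], [0.579, -0.254]]
```

View pics/w5.png

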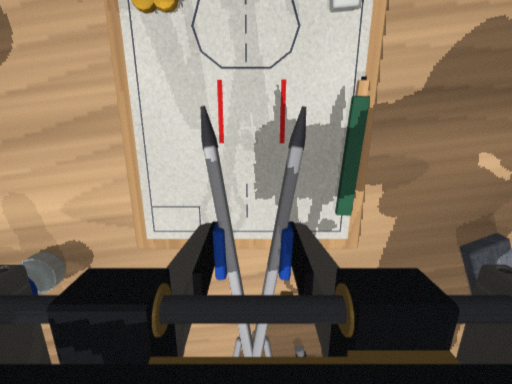

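The tips at (203,108) and (303,108) straddle the red lines at (220,111) and (283,111). Measured line spacing is 53.1 mm against a point gap of about 54.5 mm. I'll trim the gap, shift by 1.2 mm and go down.

Run:
```python
from h import *
yaw=-.13; X=np.array([np.cos(yaw),np.sin(yaw)]); q=np.array([.6083,-.2281])-.085*X
bot.set_gripper(.515,40); bot.line_to([*q,.05],rot(yaw)); bot.line_to([*q,.020],max_speed=.05); bot.hold(.4); c=shot('wrist','w6');d=shot('side','d6')
print(bot.current_ee_pos(),bot.current_opening(),bot.current_grip_force(),bot.current_contact_force(),bot.current_clock())
T=tips(c,.039,q,yaw,.053); P=[ray(c,t,.039)[:2] for t in T]; print(T,P,np.hypot(*(P[0]-P[1])))
L=[np.array([.6117,-.2027]),np.array([.6049,-.2554])]; Y=np.array([-X[1],X[0]])
for p,l in zip(P,L): print('off',(p-l)@X,(p-l)@Y)
for b in blobs(c['pixels'],'red',None,30): print(b[0].round(1),b[1],ray(c,b[0],.013).round(4))
a=cv2.resize(c['pixels'][60:300,120:400],(560,480)); b=cv2.resize(d['pixels'][110:190,170:300],(390,240))
o=np.zeros((480,800,3),np.uint8); o[:,:480]=a[:,40:520]; o[:240,480:]=b[:,:320]; cv2.imwrite('pics/m6.png',o)
```

```text
[ 0.5240713  -0.21709637  0.02009345] 0.5148117742898939 11.1899833381176 [-0.54010866 -0.20024641 -2.62475984] 12.9583
[array([203.71428571, 107.57142857]), array([302.5       , 107.66666667])] [array([ 0.61183324, -0.20271357]), array([ 0.60478386, -0.255722  ])] 0.053475109476136984
off 0.00013386965545404892 3.819232202117207e-06
off -7.341368302270388e-05 -0.00033433567545468665
[210.3  95.8] 340 [ 0.6196 -0.2037  0.013 ]
[294.8  95.7] 357 [ 0.6127 -0.2563  0.013 ]
```

View pics/m6.png

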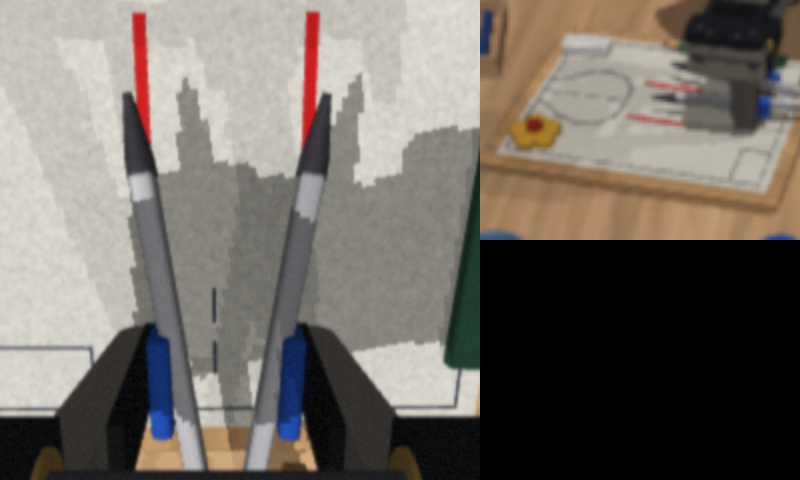

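The crop shows each point over its red line with the dividers clear of the paper. The gap is 53.5 mm against a wanted 53.1 mm, and the offsets are under 0.5 mm. Handing in.

```bash
python3 -c "
from h import *
bot.hold(.5); print(bot.current_opening(),bot.current_grip_force()); print(bot.job_done())"
```

```text
0.5169115436485381 11.189855486154556
the job is handed in; nothing more can be done
None
```

The dividers are held level about 26 mm above the paper, one point over each red line, with the gap measured at 53.5 mm against a line spacing of 53.1 mm; I have handed the job in while still holding, but got no verdict back.

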